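# Lay out the jeweller's bench for doming

## Robot

A 6-joint arm with a two-finger parallel gripper is mounted at the origin on the work surface. World frame = base frame: x ahead of the robot, y to its left, z up, the work surface at z = 0. Lengths are in m, angles in degrees, forces in N, time in s.
With the tool pointing down it reaches from about 0.25 to 0.725 m from the base axis. Payload 9.7 kg.
Tool frame: the origin (TCP) lies midway between the tips of the shut fingers; the grasp point (between the pads) lies 19 mm behind it (bot.pinch_z is the distance from the TCP to the grasp point, in m); z points along the fingers, y is the line along which they close (so a half turn about z gives the same grasp; the last joint's range is limited). The gripper opens to 85 mm and grips with 20 to 120 N. Pads are 22 mm wide; open, the fingers measure 114 mm over their backs; the gripper's body (76 mm by 85 mm) begins 54 mm behind the grasp point. The pads swing forward as they close: fully open they stand 13 mm farther back than shut.
Start: joints at [77.292, 4.979, 10.078, 95.1, 0, 90], TCP at [0.121, 0.537, 0.231] pointing down, gripper open.
Joint ranges: [-179.16, 179.16], [-48.56, 103.87], [-65.8, 70.77], [-126.05, 130.52], [-82.76, 87.17], [-180, 180]. Speed limits (degrees/s): [127.2, 127.2, 147.25, 180, 180, 180].

## Interface

Orientations are given as [roll, pitch, yaw] about the fixed x, y, z axes, in that order (R = Rz(yaw) Ry(pitch) Rx(roll)).
In Python, from workcell import sensors, camera, ticket, bot gives the robot as it stands.
- The arm moves only by the shell command python3 -m handwheel 'ROWS' [FORCE]. ROWS is a JSON object of lists of equal length, an entry for each row: "gripper": the opening, from -1 (shut) to 1 (fully open); "slide": the shift along the tool's x, y, z in mm, a list of three; "yaw": the turn about the tool's z in rad. A call has 1 to 8 rows; each row shifts and turns the commanded pose from where the row before left it, along the tool's axes as they then stand; what a row does not reach is not made up. A row lasts 1/12 s, in which the tool goes at most 41.7 mm and 7.16 degrees, less where a joint would pass 70% of its speed; a pose out of reach is approached as far as the arm can. A call is refused whole if a number of a shift passes 41.7 or a number of a turn 0.125, either way. A call with a gripper value outside its range is refused whole. The fingers move at their own pace and stop on an object; FORCE is the grip in N (left out, the last holds). Time passes only in rows, so rows that do not move let the fingers close. It gives the time, the measured TCP pose, the force, the opening and the grip force at its end, in the units of the state.
- sensors.get_obs(): the state, without advancing time (a new reading comes with each control period).
- camera(name): name is "scene" or "top" or "wrist"; returns a dict with "img" (384x512x3 uint8, red, green, blue), "fx", "fy", "cx", "cy" (pixels), "R" (3x3) and "t" (3): a world point X has camera coordinates R X + t. Camera axes: x right, y down, z forward; pixel columns grow to the right and rows downward; lengths in m; the calibration is good to about 2 mm. A picture is of the moment at which its call begins. There is no depth.
- ticket.job_done(): hands the job in; it is judged then, once.
The state is a dict: "time": time; "q": joint angles; "qd": joint speeds; "joint_efforts": joint torques, N m; "ee_pos": TCP position; "tcp_rot": TCP orientation; "wrist_force": force on the tool from outside, world axes, zero at the start; "torque": the same for the moment, N m; "opening": finger opening in m; "grasp_force": force on a finger pad.
Only numpy, scipy, OpenCV 4.12 (cv2) and the standard library are available. Lean on these libraries where they do the work, as an engineer would, in place of code of your own. Each camera call takes 0.05 s, during which the arm holds its last target. There are 200 camera calls.

## Task

Lay out the bench for doming: stand the steel doming cube square in the middle of the flat steel bench block, stand the white jar midway between the bench block and the punch stand, and lay the wooden block on the other side of the bench block, in line with bench block and punch stand, its length across that line and about 45 mm of gap to the bench block. Set the round tin flat on the middle of the wooden block. Leave the scraper, file and pliers on the board where they lie.

Things in the scene. Friction and masses are not known exactly. Their poses are not given: they have to be found in the camera images.
- bench_block: Flat steel bench block on a black rubber foot, a square slab 90 x 90 x 30 mm, fixed. Origin: centre of its underside, on the pale wooden board's top (z = 15 mm), on which all listed things stand. z up; x points away from the robot (within 0.12 rad); the punch stand lies straight along its +y or -y, 230 to 270 mm off (centres).
- punch_stand: Punch stand: wooden block 60 x 60 x 40 mm with five upright steel ball-headed punches, 94 mm tall in all, fixed to the board. Origin: centre of its underside; axes parallel to the bench block's.
- doming_cube: Steel doming (dapping) cube, 40 mm each way, with one large hollow 26 mm wide and 10 mm deep in its top and shallow-looking round marks on its sides; 0.32 to 0.63 kg, loose. Origin: centre of its underside; x, y normal to its side faces, z up.
- wood_block: Plain wooden block, lying flat, 100 mm long (its x) by 50 mm wide (its y) by 30 mm high, loose. Origin: centre of its underside, z up.
- tin: Flat round aluminium screw-top tin, 22 mm high, 46 mm in diameter (lid, upper 10 mm; the base below is 44 mm), loose. Origin: centre of its underside, z up.
- jar: White plastic jar with lid, upright, 64 mm high, 38 mm in diameter (the lid, upper 14 mm, 40 mm), loose. Origin: centre of its underside, z up.
- scraper: Bystander: scraper with a round wooden handle and flat steel blade, 100 mm long (handle from x=-55 to -5 mm, blade to x=45 mm), 14 mm high, lying between the task's things, loose. Origin: near its middle, on the board; x along it to the tip.
- file: Bystander: flat file with a black handle, 110 mm long (x=-55 to 55 mm), 12 mm wide, 10 mm high, lying between the task's things, loose. Origin: its middle, on the board; x along it to the tip.
- pliers: Bystander: pliers with black grips, 115 mm long (x=-55 to 60 mm), 40 mm wide, 10 mm high, lying across the back of the board, loose. Origin: its middle, on the board; x along it to the jaws.
Not all that is in view belongs to the job. What is shaped like the doming_cube but pink is not meant.

How it is judged:
By the outcome, as a careful person would: the job done as asked, in the order asked, and still so for the second after the job is handed in, with the robot touching nothing.
It also fails if it takes over 102 s, if anything falls off the work surface, if the arm or the gripper's body presses on something with over 40 N, if the wrist force passes 120 N, or if a joint passes its speed limit or range.

## Working session

There is one attempt and no reset: what is moved stays moved. The work goes in short steps, Python scripts to look and compute and a shell command to move; the robot and the scene stay as the last step left them, time stands still between calls to the robot, and variables do not carry over. Pictures are saved under pics/ and viewed, at most 14 in all, crops included, and the job is handed in when it is done.

```bash
mkdir -p pics; ls; python3 - <<'E'
from workcell import sensors,camera,bot
import cv2,numpy as np
for n in("scene","top"):
    c=camera(n);cv2.imwrite(f"pics/{n}0.png",c["img"][:,:,::-1])
    np.savez(f"{n}0.npz",**c)
    print(n,c["fx"],c["cx"],c["cy"],(-c["R"].T@c["t"]).round(3),c["R"].round(3).tolist())
o=sensors.get_obs();print(o);print(bot.pinch_z)
E
```

```text
pics
scene 457.2807818486815 249.5089235360608 200.57827026464457 [1.314 0.095 1.103] [[-0.203, 0.979, 0.006], [0.799, 0.169, -0.577], [-0.567, -0.112, -0.816]]
top 469.97382262959303 251.39324647114844 189.6789352285752 [ 0.346 -0.041  1.093] [[0.012, -1.0, -0.006], [-0.977, -0.01, -0.215], [0.215, 0.008, -0.977]]
{'time': 0.1, 'q': array([7.72914864e+01, 5.00838691e+00, 1.00371897e+01, 9.50996852e+01,
       1.38382524e-03, 9.00005461e+01]), 'qd': array([-0.05409834,  0.00647585,  0.13503954, -0.0013889 , -0.05576456,
        0.04987625]), 'joint_efforts': array([-8.62493907e-04, -5.21559513e+01,  4.65653479e+01,  1.58571114e-02,
       -3.75955130e-05, -1.39532153e-05]), 'ee_pos': array([0.12094066, 0.53631576, 0.2306336 ]), 'tcp_rot': array([-1.79929118e+02, -1.38314862e-03,  1.67290939e+02]), 'wrist_force': array([-0.95002549, -0.00974494, -0.80778757]), 'torque': array([0.0401806 , 0.00271449, 0.06159107]), 'grasp_force': 0.0, 'opening': 0.08538431760486499}
0.0187
```

```bash
python3 - <<'E'
import cv2
for n in("scene","top"):
    i=cv2.imread(f"pics/{n}0.png");cv2.imwrite(f"pics/{n}0b.png",cv2.resize(i,(800,600),interpolation=cv2.INTER_CUBIC))
E
```

```text
(no output)
```

View pics/top0b.png

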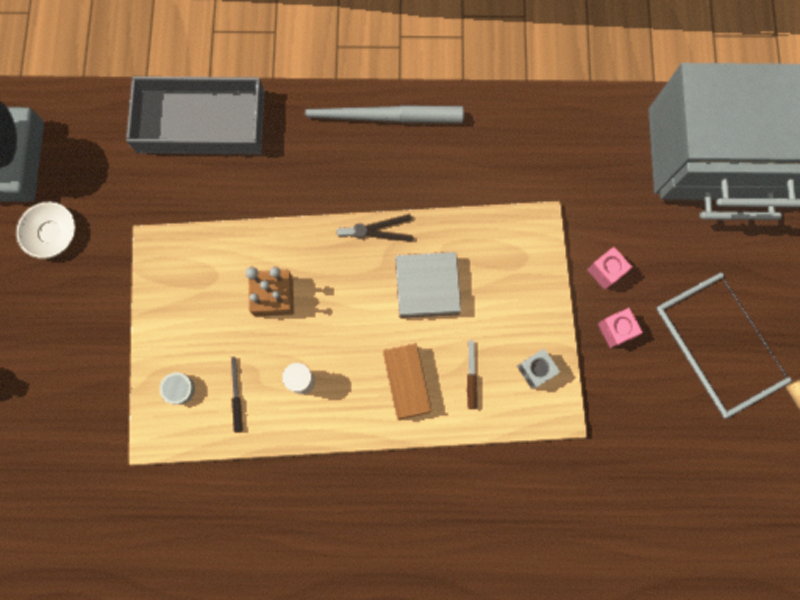

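View pics/scene0b.png

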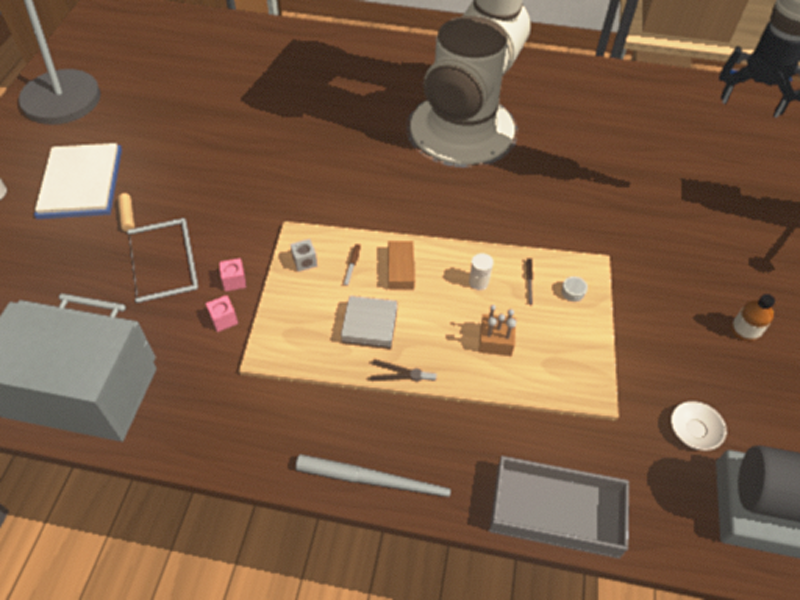

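The grey hollowed cube at 800-px position (539,369) in the top view (scene 304,255) is the doming cube. The two pink ones at (609,267) and (621,327) are decoys. The punch stand lies to +y, so the wood goes to -y. Next: an enlarged crop and measurements.

```bash
cat > h.py <<'E'
import numpy as np,cv2
from workcell import sensors,camera,bot
def ray(c,uv,z):
    uv=np.atleast_2d(uv).astype(float)
    d=np.c_[(uv[:,0]-c["cx"])/c["fx"],(uv[:,1]-c["cy"])/c["fy"],np.ones(len(uv))]@c["R"]
    o=-c["R"].T@c["t"]
    return (o+d*((z-o[2])/d[:,2])[:,None])[:,:2]
def proj(c,X):
    p=np.atleast_2d(X)@np.array(c["R"]).T+c["t"]
    return np.c_[c["fx"]*p[:,0]/p[:,2]+c["cx"],c["fy"]*p[:,1]/p[:,2]+c["cy"]]
def rect(c,mask,z):
    ct=max(cv2.findContours(mask.astype(np.uint8),cv2.RETR_EXTERNAL,cv2.CHAIN_APPROX_NONE)[0],key=cv2.contourArea)[:,0]
    p=ray(c,ct,z)*1000
    return cv2.minAreaRect(p.astype(np.float32)),len(ct)
E
python3 - <<'E'
from h import *
c=dict(np.load("top0.npz"));im=c["img"]
crop=im[150:285,80:380];cv2.imwrite("pics/crop1.png",cv2.resize(crop[:,:,::-1],(800,360),interpolation=cv2.INTER_CUBIC))
hsv=cv2.cvtColor(im,cv2.COLOR_RGB2HSV)
def comp(m,uv):
    n,l=cv2.connectedComponents(m.astype(np.uint8));return l==l[uv[1],uv[0]]
for n,uv in dict(bench=(274,182),tin=(113,248),jar=(190,241),wood=(261,244),cube=(338,233),stand=(181,190)).items():
    print(n,im[uv[1],uv[0]],hsv[uv[1],uv[0]])
print("board",hsv[215,220]); 
g=hsv[:,:,1]<70
for n,uv,z in[("bench",(274,182),.045),("tin",(113,248),.037),("jar",(190,241),.079),("cube",(338,233),.055)]:
    m=comp(g,uv);r=rect(c,m,z);print(n,m.sum(),np.round(r[0][0],1),np.round(r[0][1],1),round(r[0][2],1))
s=dict(np.load("scene0.npz"));print(s["img"].shape)
for y in range(222,252,2): print(y,im[y,330:362,0].tolist())
E
```

```text
bench [187 188 177] [ 33  15 188]
tin [185 191 182] [ 50  12 191]
jar [246 241 228] [ 22  19 246]
wood [186 126  71] [ 14 158 186]
cube [186 188 180] [ 38  11 188]
stand [163 110  64] [ 14 155 163]
board [ 20 114 243]
bench 1533 [596.1 -83.5] [92.5 89.8] 4.1
tin 361 [440.5 277.1] [44.7 47.7] 0.6
jar 306 [451.5  97. ] [44.9 37.6] 46.3
cube 392 [ 471.8 -239.8] [40.6 47.6] 32.3
(384, 512, 3)
222 [238, 237, 239, 238, 239, 238, 238, 238, 238, 239, 237, 239, 238, 238, 238, 236, 236, 235, 231, 235, 235, 236, 236, 236, 234, 234, 235, 233, 232, 233, 233, 232]
224 [235, 235, 234, 234, 234, 234, 234, 234, 236, 234, 234, 234, 234, 231, 230, 221, 205, 196, 200, 221, 232, 232, 232, 232, 232, 230, 230, 229, 229, 229, 230, 230]
226 [236, 235, 236, 235, 235, 235, 234, 235, 236, 234, 234, 231, 219, 199, 195, 191, 190, 193, 190, 187, 186, 176, 188, 228, 230, 229, 230, 229, 230, 230, 232, 232]
228 [242, 242, 242, 241, 242, 242, 240, 237, 224, 210, 198, 192, 191, 184, 178, 171, 175, 175, 181, 183, 186, 177, 160, 145, 145, 142, 145, 140, 142, 166, 230, 237]
230 [243, 243, 243, 244, 239, 220, 201, 198, 191
[... 1028 characters left out ...]
153, 150, 152, 153, 153, 150, 154, 150, 154]
244 [241, 242, 242, 242, 243, 242, 228, 141, 90, 92, 108, 162, 187, 187, 186, 185, 184, 185, 168, 148, 144, 149, 153, 149, 151, 150, 148, 149, 150, 149, 147, 148]
246 [247, 247, 247, 247, 247, 247, 246, 238, 174, 103, 91, 99, 152, 179, 178, 169, 155, 151, 150, 152, 147, 148, 149, 149, 148, 149, 147, 147, 149, 146, 152, 181]
248 [248, 249, 249, 248, 249, 248, 248, 248, 245, 213, 151, 152, 157, 150, 151, 150, 148, 149, 149, 146, 144, 146, 145, 147, 147, 142, 147, 182, 229, 234, 237, 243]
250 [245, 244, 245, 245, 245, 245, 244, 244, 244, 243, 242, 241, 240, 231, 229, 229, 229, 233, 232, 224, 169, 160, 156, 160, 162, 180, 232, 243, 244, 244, 244, 245]
```

View pics/crop1.png

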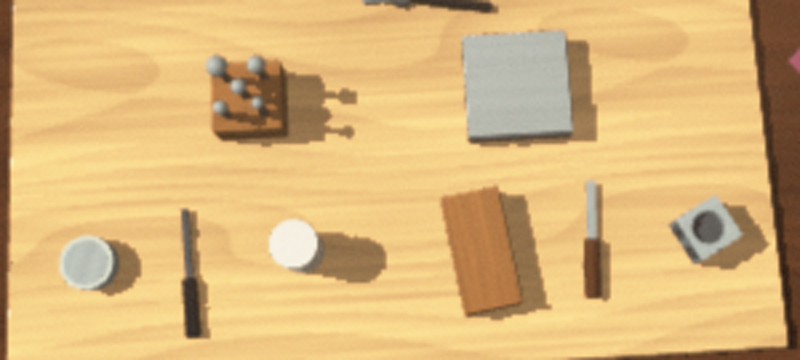

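The crop confirms it: grey steel cube with one hollow at crop (709,228), bench block (518,85), stand (248,100), jar (295,245), tin (89,263), wood (482,250). Now I'll measure the top faces.

```bash
cat > m.py <<'E'
from h import *
import sys
def comp(m,uv):
    n,l=cv2.connectedComponents(m.astype(np.uint8),connectivity=4);return l==l[int(uv[1]),int(uv[0])]
def meas(c,items,thr=165,S=4):
    im=cv2.resize(c["img"],None,fx=S,fy=S,interpolation=cv2.INTER_LINEAR)
    hsv=cv2.cvtColor(im,cv2.COLOR_RGB2HSV);k=dict(c)
    k.update(fx=c["fx"]*S,fy=c["fy"]*S,cx=(c["cx"]+.5)*S-.5,cy=(c["cy"]+.5)*S-.5)
    g=(hsv[:,:,1]<60)&(hsv[:,:,2]>thr); b=(hsv[:,:,1]>135)&(hsv[:,:,0]<20)&(hsv[:,:,2]>140)
    for n,X,z,kind in items:
        uv=proj(k,[X[0],X[1],z])[0]
        try: m=comp(g if kind=='g' else b,uv)
        except IndexError: print(n,"out");continue
        m=cv2.morphologyEx(m.astype(np.uint8),cv2.MORPH_OPEN,np.ones((5,5)))
        ct=cv2.findContours(m,cv2.RETR_EXTERNAL,cv2.CHAIN_APPROX_NONE)[0]
        if not ct: print(n,"none");continue
        p=ray(k,max(ct,key=cv2.contourArea)[:,0],z)*1000
        r=cv2.minAreaRect(p.astype(np.float32))
        print(n,"ctr",np.round(r[0],1),"size",np.round(r[1],1),"ang",round(r[2],1))
if __name__=="__main__":
    it=[("bench",(.596,-.0835),.045,'g'),("tin",(.4405,.277),.037,'g'),("jar",(.4515,.097),.079,'g'),
     ("cube",(.472-.014,-.24+.008),.055,'g'),("wood",(.445,-.055),.045,'w'),("stand",(.585,.15),.055,'w')]
    for n in("top","scene"):
        c=dict(np.load(n+"0.npz"));print(n);meas(c,it)
        if n=="top":
            print([(i[0],ray(c,proj(c,[*i[1],i[2]]),i[2]).round(3).tolist()) for i in it[:1]])
            for a,uv in dict(wood=(261,244),stand=(173,186),scraperTip=(302,219),scrEnd=(303,261),fileTip=(150,229),fileEnd=(152,275),pl1=(216,148),pl2=(264,139),pl3=(264,153)).items(): print(a,ray(c,uv,.025).round(3))
E
python3 m.py
```

```text
top
bench ctr [598.  -82.7] size [88.1 88.9] ang 4.0
tin ctr [440.4 278.6] size [43.8 44.8] ang 86.9
jar ctr [453.6  99.1] size [39.6 38.9] ang 64.5
cube ctr [ 473.6 -242.5] size [40.5 40.2] ang 32.3
wood ctr [453.8 -53.6] size [100.2  50.8] ang 12.9
stand ctr [555.7 -42.7] size [ 786.3 1242. ] ang 0.7
[('bench', [[0.596, -0.083]])]
wood [[ 0.454 -0.056]]
stand [[0.587 0.15 ]]
scraperTip [[ 0.513 -0.15 ]]
scrEnd [[ 0.417 -0.151]]
fileTip [[0.486 0.198]]
fileEnd [[0.382 0.188]]
pl1 [[0.681 0.053]]
pl2 [[ 0.704 -0.061]]
pl3 [[ 0.669 -0.061]]
scene
bench ctr [596.8 -84.6] size [88.8 90.1] ang 4.2
tin ctr [440.1 277.3] size [45.3 45.2] ang 60.8
jar ctr [473.3 100.4] size [82.5 37.7] ang 7.9
cube ctr [ 472.9 -243.7] size [40.9 39.2] ang 33.4
wood ctr [458.5 -54.3] size [110.5  49.1] ang 13.0
stand ctr [589.5 145.9] size [47.3 59.8] ang 4.4
```

```bash
cat > d.py <<'E'
import sys
from h import *
# usage: d.py x y z yaw (mm,deg): tool-axis deltas (after yaw done)
o=sensors.get_obs();p=o["ee_pos"]*1000;y=o["tcp_rot"][2]
print("t",round(o["time"],2),"pos",p.round(1),"rot",o["tcp_rot"].round(2),"F",o["wrist_force"].round(1),"open",round(o["opening"]*1000,1),"grip",round(o["grasp_force"],1),"q",o["q"].round(0))
if len(sys.argv)>4:
    t=np.array([float(a) for a in sys.argv[1:5]]);w=t[:3]-p;a=np.radians(t[3])
    print("turn rad",round(float(-np.radians((t[3]-y+180)%360-180)),4),"then slide",np.round([w[0]*np.cos(a)+w[1]*np.sin(a),w[0]*np.sin(a)-w[1]*np.cos(a),-w[2]],1))
E
H="python3 -m handwheel"
$H '{"gripper":[1,1,1,1,1,1,1],"slide":[[0,0,0],[0,0,0],[0,0,0],[0,0,0],[0,0,0],[0,0,0],[0,0,0]],"yaw":[0.1105,0.1105,0.1105,0.1105,0.1105,0.1105,0.1105]}' 40
$H '{"gripper":[1,1,1,1,1,1,1,1],"slide":[[-35.2,-5.4,0],[-35.2,-5.4,0],[-35.2,-5.4,0],[-35.2,-5.4,0],[-35.2,-5.4,0],[-35.2,-5.4,0],[-35.2,-5.4,0],[-35.2,-5.4,0]],"yaw":[0,0,0,0,0,0,0,0]}'
python3 d.py 473 -243 231 123; python3 - <<'E'
from h import *
c=dict(np.load("top0.npz"));X=ray(c,[[173.4,186.7]],.055);print(X)
E
```

```text
time: 0.68
ee_pos: [0.121, 0.5364, 0.2309]
tcp_rot: [-180.0, 0.0, 122.7]
wrist_force: [0.9, 0.2, -1.4]
opening: 0.0851
grasp_force: 0.0
time: 1.35
ee_pos: [0.2381, 0.2751, 0.231]
tcp_rot: [-180.0, 0.0, 123.0]
wrist_force: [0.9, 0.0, -0.1]
opening: 0.0852
grasp_force: 0.0
t 1.35 pos [238.1 275.1 231. ] rot [-180.      0.    123.01] F [ 0.9  0.  -0.1] open 85.2 grip 0.0 q [ 49. -20. -12.  98.  -0. 106.]
turn rad 0.0002 then slide [-562.5  -85.2    0. ]
[[0.5787223  0.14394327]]
```

```bash
H="python3 -m handwheel"
$H '{"gripper":[1,1,1,1,1,1,1,1],"slide":[[-35.2,-5.3,0],[-35.2,-5.3,0],[-35.2,-5.3,0],[-35.2,-5.3,0],[-35.2,-5.3,0],[-35.2,-5.3,0],[-35.2,-5.3,0],[-35.2,-5.3,0]],"yaw":[0,0,0,0,0,0,0,0]}' >/dev/null
$H '{"gripper":[1,1,1,1,1,1,1,1],"slide":[[-35.2,-5.3,0],[-35.2,-5.3,0],[-35.2,-5.3,0],[-35.2,-5.3,0],[-35.2,-5.3,0],[-35.2,-5.3,0],[-35.2,-5.3,0],[0,0,0]],"yaw":[0,0,0,0,0,0,0,0]}' >/dev/null
python3 d.py 473 -243 120 123; python3 - <<'E'
from m import *
c=camera("wrist");np.savez("w1.npz",**c);cv2.imwrite("pics/w1.png",c["img"][:,:,::-1]);print((-c["R"].T@c["t"]).round(3))
meas(c,[("cube",(.473-.014,-.243+.008),.055,'g')])
E
```

```text
t 2.68 pos [ 460.  -213.8  229.1] rot [-1.7990e+02 -6.0000e-02  1.2279e+02] F [ 1.8 -0.7 -0.8] open 85.6 grip 0.0 q [-25.  -1.   4.  95.  -0.  32.]
turn rad -0.0036 then slide [-31.6  -5.  109.1]
[ 0.419 -0.151  0.371]
cube ctr [ 472.4 -242.2] size [39.4 39.3] ang 32.3
```

View pics/w1.png

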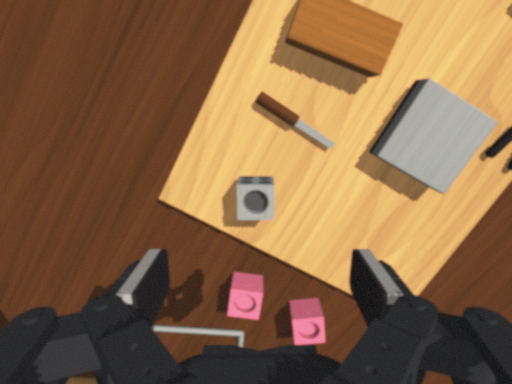

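The wrist picture shows the cube at (256,198), square to the gripper, with the pink decoys at (246,295) and (307,320). Position agrees with the top view.

```bash
H="python3 -m handwheel"
$H '{"gripper":[1,1,1,1,1,1],"slide":[[-31,-5,0],[0,0,36],[0,0,36],[0,0,36],[0,0,0],[0,0,0]],"yaw":[0.009,0,0,0,0,0]}' >/dev/null
python3 d.py 472.5 -242.5 21 122.5
```

```text
t 3.23 pos [ 470.1 -237.   122.6] rot [-1.7990e+02 -1.7000e-01  1.2249e+02] F [ 0.6 -0.5  0.4] open 85.4 grip 0.0 q [-27.   1.  -6.  83.   0.  31.]
turn rad -0.0002 then slide [ -5.9  -1.  101.6]
```

```bash
H="python3 -m handwheel"
$H '{"gripper":[1,1,1,1,1,1],"slide":[[-5.9,-1,0],[0,0,30],[0,0,30],[0,0,25],[0,0,16],[0,0,0]],"yaw":[0,0,0,0,0,0]}' >/dev/null
python3 d.py 472.5 -242.5 21 122.5
$H '{"gripper":[-0.2,-0.2,-0.2,-0.2,-0.2,-0.2,-0.2,-0.2],"slide":[[0,0,0],[0,0,0],[0,0,0],[0,0,0],[0,0,0],[0,0,0],[0,0,0],[0,0,0]],"yaw":[0,0,0,0,0,0,0,0]}' 70
python3 d.py 472.5 -242.5 180 122.5
```

```text
t 3.73 pos [ 473.6 -243.7   21.8] rot [-1.7997e+02 -5.0000e-02  1.2247e+02] F [-0.7 -0.2  0.3] open 85.3 grip 0.0 q [-27.   4. -14.  72.  -0.  30.]
turn rad -0.0005 then slide [ 1.6 -0.3  0.8]
time: 4.4
ee_pos: [0.4747, -0.2444, 0.0245]
tcp_rot: [179.9, 0.2, 122.5]
wrist_force: [-1.4, -1.0, 9.3]
opening: 0.0391
grasp_force: 72.5
t 4.4 pos [ 474.7 -244.4   24.5] rot [1.7992e+02 1.7000e-01 1.2245e+02] F [-1.4 -1.   9.3] open 39.1 grip 72.5 q [-27.   4. -14.  72.  -0.  30.]
turn rad -0.0008 then slide [   2.8   -0.8 -155.5]
```

```bash
H="python3 -m handwheel"
$H '{"gripper":[-0.2,-0.2,-0.2,-0.2,-0.2,-0.2],"slide":[[0,0,-10],[0,0,-25],[0,0,-30],[0,0,-30],[0,0,0],[0,0,0]],"yaw":[0,0,0,0,0,0]}'
python3 - <<'E'
from m import *
o=sensors.get_obs();p=o["ee_pos"]
z=p[2]-.0245+.055
for n in("top","wrist"):
    c=camera(n)
    for dx in(-.015,.015):meas(c,[("cube"+n,(p[0]+dx,p[1]+dx/2),z,'g')])
E
python3 d.py 597.4 -83.6 116 94.1
```

```text
time: 4.9
ee_pos: [0.4745, -0.244, 0.1192]
tcp_rot: [179.9, 0.1, 122.5]
wrist_force: [0.2, -0.8, -6.1]
opening: 0.0391
grasp_force: 72.1
cubetop ctr [ 388.3 -310.3] size [200.9 587.3] ang 60.5
cubetop ctr [584.4 -39.1] size [ 814.9 1154.2] ang 0.5
cubewrist ctr [ 456.9 -220.8] size [233.7 153.7] ang 32.4
cubewrist ctr [ 456.9 -220.8] size [233.7 153.7] ang 32.4
t 5.0 pos [ 473.1 -243.4  116.1] rot [-1.7995e+02 -9.0000e-02  1.2246e+02] F [ 0.5  0.5 -5.9] open 39.1 grip 72.0 q [-27.   2.  -6.  82.   0.  30.]
turn rad 0.495 then slide [1.505e+02 1.354e+02 1.000e-01]
```

```bash
H="python3 -m handwheel"
$H '{"gripper":[-0.2,-0.2,-0.2,-0.2,-0.2,-0.2],"slide":[[0,0,0],[0,0,0],[0,0,0],[0,0,0],[0,0,0],[0,0,0]],"yaw":[0.083,0.083,0.083,0.083,0.083,0.08]}' >/dev/null
$H '{"gripper":[-0.2,-0.2,-0.2,-0.2,-0.2,-0.2,-0.2,-0.2],"slide":[[15,13.5,0],[25,22.6,0],[25,22.6,0],[25,22.6,0],[25,22.6,0],[20,18,0],[15.5,13.5,0],[0,0,0]],"yaw":[0,0,0,0,0,0,0,0]}'>/dev/null
$H '{"gripper":[-0.2,-0.2,-0.2],"slide":[[0,0,0],[0,0,0],[0,0,0]],"yaw":[0,0,0]}'>/dev/null
python3 - <<'E'
from h import *
for n in("top","wrist"):
    c=camera(n);cv2.imwrite(f"pics/{n}2.png",c["img"][:,:,::-1]);np.savez(n+"2.npz",**c)
E
python3 d.py 597.4 -83.6 55 94.1
```

```text
t 6.52 pos [597.4 -84.7 117.1] rot [-179.97    0.     94.03] F [ 0.4 -0.3 -6. ] open 38.7 grip 72.5 q [-8. 12.  5. 83. -0. 78.]
turn rad -0.0013 then slide [ 1.1  0.1 62.1]
```

View pics/wrist2.png

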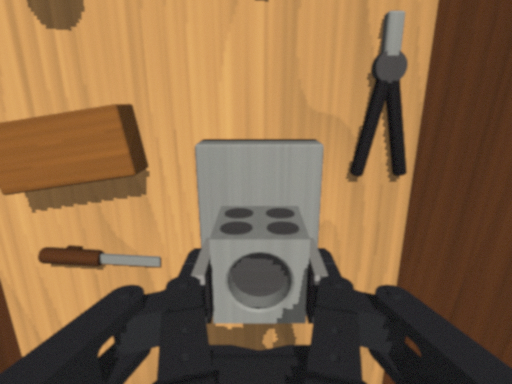

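The cube is held square, its top face at about (210–308, 238–323), over the bench block whose far edge is at row 141, columns 197–322.

```bash
python3 - <<'E'
from m import *
c=dict(np.load("wrist2.npz"))
for z in(.146,.150,.154):
    p=ray(c,[[209,238],[308.5,238],[305.5,323],[213,323]],z)*1000
    print(z,p.round(1).tolist(),np.linalg.norm(p[0]-p[1]).round(1),np.linalg.norm(p[1]-p[2]).round(1),p.mean(0).round(1))
print(ray(c,[[197,141.5],[322,141.5]],.045)*1000)
im=c["img"]
print(im[150:160:5,185:335:1,0].tolist()[0]); print(im[130:160,260,0]); print(im[225:335,215,0]);print(im[300,195:330,0])
# finer bench & the top0 stand 
t=dict(np.load("top0.npz"))
E
```

```text
0.146 [[575.3, -63.9], [614.9, -61.1], [618.3, -101.6], [578.0, -104.5]] 39.7 40.7 [596.6 -82.8]
0.15 [[575.9, -62.0], [614.1, -59.3], [617.4, -98.4], [578.4, -101.1]] 38.3 39.2 [596.5 -80.2]
0.154 [[576.5, -60.0], [613.3, -57.5], [616.5, -95.1], [578.9, -97.8]] 36.9 37.8 [596.3 -77.6]
[[550.86558856 -40.32289656]
 [636.5150415  -34.35625258]]
[216, 216, 218, 217, 218, 216, 214, 208, 199, 178, 150, 135, 142, 145, 145, 145, 144, 144, 142, 146, 146, 146, 142, 143, 141, 143, 144, 141, 144, 145, 144, 143, 144, 144, 146, 145, 143, 145, 143, 145, 143, 142, 144, 147, 148, 146, 146, 145, 149, 150, 150, 146, 147, 149, 149, 148, 147, 148, 146, 149, 146, 147, 147, 146, 146, 147, 148, 150, 149, 147, 148, 149, 151, 149, 151, 149, 151, 147, 147, 149, 149, 150, 150, 150, 148, 146, 146, 144, 148, 148, 147, 148, 151, 148, 148, 146, 144, 145, 144, 149, 150, 149, 147, 146, 143, 147, 148, 150, 149, 150, 150, 148, 149, 154, 151, 150, 149, 150, 149, 148, 148, 147, 148, 143, 148, 147, 147, 151, 150, 150, 152, 148, 147, 149, 150, 146, 145, 146, 166, 186, 195, 192, 193, 194, 197, 203, 204, 205, 201, 200]
[21
[... 416 characters left out ...]
 148 148 147 151 147 145 145 145 143 141 140 141 140 146 146 148 145
 146 150 150 150 151 149 146 150 157 162 155 137 121 120 117 119 121 121
 119 119]
[ 43  38  38  38  45  35  37  29  22  26  36  41  44  39  39  29  32  65
 106 136 147 147 147 148 148 146 145 146 149 148 148 151 151 152 152 151
 151 150 150 148 143 132 120 113 108 107 108 110 113 114 116 115 117 118
 120 118 118 117 120 118 119 118 120 118 119 116 118 115 117 113 115 114
 112 113 112 111 109 105 104 100 101  97  96  97  97  99 102 116 127 137
 141 139 143 145 145 148 149 150 152 150 151 150 145 125 100  84  83  82
  84  76  67  46  24  27  18  27  28  27  27  24  28  24  36  35  35  41
  41  40  38  37  38  39  37  38  38]
```

```bash
H="python3 -m handwheel"
$H '{"gripper":[-0.2,-0.2,-0.2,-0.2,-0.2,-0.2],"slide":[[0,0.5,20],[0,0,20],[0,0,15],[0,0,3],[0,0,0],[0,0,0]],"yaw":[0,0,0,0,0,0]}'
$H '{"gripper":[-0.2,-0.2,-0.2,-0.2,-0.2,-0.2],"slide":[[0,0,1],[0,0,1],[0,0,1],[0,0,0],[0,0,0],[0,0,0]],"yaw":[0,0,0,0,0,0]}'
```

```text
time: 7.02
ee_pos: [0.5986, -0.0843, 0.0602]
tcp_rot: [180.0, 0.0, 94.1]
wrist_force: [0.5, -0.5, -4.5]
opening: 0.0388
grasp_force: 72.3
time: 7.52
ee_pos: [0.5985, -0.0838, 0.0564]
tcp_rot: [180.0, 0.0, 94.1]
wrist_force: [0.9, 0.2, -5.5]
opening: 0.039
grasp_force: 72.3
```

```bash
H="python3 -m handwheel"
$H '{"gripper":[-0.2,-0.2,-0.2,-0.2,-0.2,-0.2],"slide":[[0,0,0.6],[0,0,0.6],[0,0,0],[0,0,0],[0,0,0],[0,0,0]],"yaw":[0,0,0,0,0,0]}'
$H '{"gripper":[-0.2,-0.2,-0.2,-0.2],"slide":[[0,0,0.7],[0,0,0],[0,0,0],[0,0,0]],"yaw":[0,0,0,0]}'
```

```text
time: 8.02
ee_pos: [0.5985, -0.0839, 0.0551]
tcp_rot: [180.0, 0.0, 94.1]
wrist_force: [-0.3, 0.0, -5.5]
opening: 0.0389
grasp_force: 72.3
time: 8.35
ee_pos: [0.5986, -0.0839, 0.0546]
tcp_rot: [180.0, 0.0, 94.1]
wrist_force: [-0.5, 0.4, -2.9]
opening: 0.0387
grasp_force: 72.7
```

```bash
H="python3 -m handwheel"
$H '{"gripper":[-0.2,-0.2,0.2,0.3,0.5,0.5,0.5,0.5],"slide":[[0,0,0.6],[0,0,0],[0,0,0],[0,0,0],[0,0,0],[0,0,0],[0,0,0],[0,0,0]],"yaw":[0,0,0,0,0,0,0,0]}' 40
$H '{"gripper":[0.5,0.5,0.5,0.5,0.5,0.5,0.5,0.5],"slide":[[0,0,-15],[0,0,-30],[0,0,-35],[0,0,-35],[0,0,-35],[0,0,-5],[0,0,0],[0,0,0]],"yaw":[0,0,0,0,0,0,0,0]}'
python3 - <<'E'
from m import *
c=camera("wrist");cv2.imwrite(f"pics/w3.png",c["img"][:,:,::-1]);np.savez("w3.npz",**c)
E
```

```text
time: 9.02
ee_pos: [0.5985, -0.0839, 0.0538]
tcp_rot: [180.0, 0.0, 94.1]
wrist_force: [-0.6, -0.5, -0.2]
opening: 0.0641
grasp_force: 0.0
time: 9.68
ee_pos: [0.5986, -0.0839, 0.2083]
tcp_rot: [180.0, 0.0, 94.1]
wrist_force: [-0.3, -0.7, -1.1]
opening: 0.0644
grasp_force: 0.0
```

View pics/w3.png

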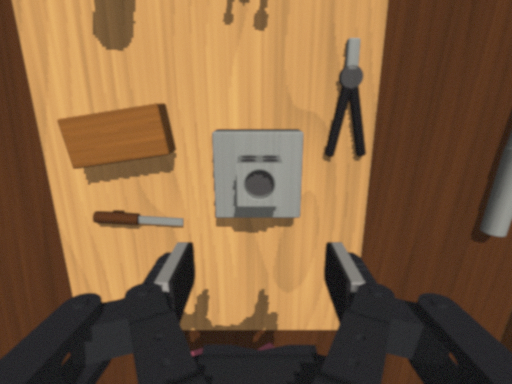

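The cube stands square on the bench block: its top at (237–281, 163–207), the block at (214–302, 130–216). Next I'll check the centring and find the jar move.

```bash
python3 - <<'E'
from m import *
c=dict(np.load("w3.npz"))
g=cv2.cvtColor(c["img"],cv2.COLOR_RGB2GRAY).astype(int)
print(g[185,205:310].tolist());print(g[122:225,225].tolist());print(g[150:225,243].tolist())
p=ray(c,[[236.5,185],[281.5,185],[259,163],[259,207]],.085)*1000;print(p.round(1).tolist())
p=ray(c,[[213.5,140],[302,140],[258,130],[258,216.5]],.045)*1000;print(p.round(1).tolist())
E
python3 d.py 453.6 98 231 94.1
```

```text
[173, 177, 177, 181, 181, 177, 175, 168, 149, 131, 135, 143, 147, 146, 146, 144, 146, 146, 145, 145, 146, 149, 147, 148, 147, 145, 141, 132, 115, 96, 92, 109, 137, 148, 152, 151, 151, 146, 136, 118, 95, 83, 79, 79, 78, 78, 77, 78, 77, 73, 79, 78, 77, 78, 79, 78, 79, 77, 79, 75, 77, 76, 77, 76, 77, 72, 70, 60, 74, 102, 132, 149, 153, 155, 154, 153, 154, 154, 151, 153, 152, 151, 152, 151, 152, 151, 150, 149, 151, 152, 151, 152, 148, 146, 145, 149, 157, 169, 173, 172, 170, 171, 174, 175, 176]
[175, 175, 175, 174, 177, 172, 155, 123, 109, 128, 147, 154, 151, 148, 149, 149, 147, 147, 149, 150, 148, 147, 148, 148, 149, 149, 149, 148, 147, 147, 147, 150, 147, 149, 145, 146, 148, 148, 145, 147, 146, 148, 147, 148, 147, 146, 147, 147, 146, 146, 148, 145, 146, 146, 147, 148, 148, 147, 146, 147, 147, 147, 146, 146, 145, 144, 146, 146, 148, 146, 147, 145, 146, 146, 146, 145, 146, 147, 147, 147, 145, 145, 146, 146, 143, 146, 144, 144, 145, 143, 146, 145, 146, 141, 133, 114, 104, 101, 102, 100, 101, 103, 101]
[155, 152, 151, 151, 144, 119, 92, 88, 95, 84, 78, 91, 119, 142, 153, 156, 155, 153, 153, 153, 153, 154, 154, 153, 155, 153, 153, 152, 149, 146, 140, 136, 135, 135, 133, 136, 137, 143, 145, 148, 150, 152, 154, 155, 156, 154, 152, 154, 155, 153, 154, 152, 155, 153, 152, 142, 118, 97, 86, 82, 84, 83, 85, 84, 86, 85, 84, 85, 88, 87, 90, 91, 89, 90, 89]
[[578.0, -83.0], [617.9, -80.1], [596.5, -61.8], [599.4, -102.2]]
[[551.0, -50.1], [637.5, -44.0], [593.8, -37.4], [600.0, -126.9]]
t 9.73 pos [598.2 -83.8 207.2] rot [-1.799e+02 -2.000e-02  9.410e+01] F [-0.1 -0.  -0.3] open 64.2 grip 0.0 q [-8. 12. 16. 93.  0. 78.]
turn rad -0.0001 then slide [ 191.7 -131.2  -23.8]
```

```bash
H="python3 -m handwheel"
$H '{"gripper":[1,1,1,1,1,1,1,1],"slide":[[24,-16.4,-3],[24,-16.4,-3],[24,-16.4,-3],[24,-16.4,-3],[24,-16.4,-3],[24,-16.4,-3],[24,-16.4,-3],[24,-16.4,-3]],"yaw":[0,0,0,0,0,0,0,0]}' >/dev/null
$H '{"gripper":[1,1,1],"slide":[[0,0,0],[0,0,0],[0,0,0]],"yaw":[0,0,0]}' 
python3 - <<'E'
from m import *
c=camera("wrist");cv2.imwrite(f"pics/w4.png",c["img"][:,:,::-1]);np.savez("w4.npz",**c)
meas(c,[("jar",(.4536,.098),.079,'g'),("tin",(.4405,.278),.037,'g'),("stand",(.57,.13),.055,'w')],140)
E
python3 d.py 453.6 98 50 94.1
```

```text
time: 10.65
ee_pos: [0.4537, 0.0981, 0.2315]
tcp_rot: [-179.9, 0.0, 94.1]
wrist_force: [0.4, 0.1, -0.5]
opening: 0.0854
grasp_force: 0.0
jar ctr [453.5 102. ] size [45.5 37.9] ang 70.5
tin ctr [452.   28.4] size [716.6 471.5] ang 4.2
stand ctr [451.8  36.1] size [678.4 446.3] ang 4.2
t 10.7 pos [454.   97.8 231.6] rot [-1.7991e+02  3.0000e-02  9.4080e+01] F [ 1.4 -0.6 -0. ] open 85.3 grip 0.0 q [12. -7. -1. 95. -0. 98.]
turn rad -0.0003 then slide [  0.2  -0.4 181.6]
```

View pics/w4.png

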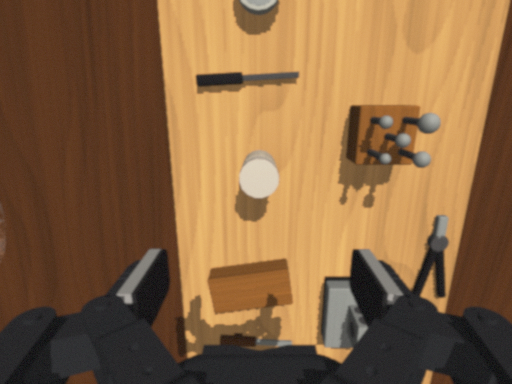

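The picture shows the jar lid at (259,178), the stand's top face at (361–419, 106–164), and the wood at (250,287).

```bash
python3 - <<'E'
from m import *
c=dict(np.load("w4.npz"))
g=cv2.cvtColor(c["img"],cv2.COLOR_RGB2GRAY)
ci=cv2.HoughCircles(cv2.resize(g[140:215,225:295],None,fx=4,fy=4,interpolation=cv2.INTER_CUBIC),cv2.HOUGH_GRADIENT,1,200,param1=100,param2=15,minRadius=60,maxRadius=100)
u=ci[0,0]/4;print(u, ray(c,[[u[0]+225,u[1]+140]],.079)*1000)
p=ray(c,[[361,106],[419.5,107],[421,164],[360,164]],.055)*1000;print(p.round(1).tolist(),p.mean(0))
print(c["img"][150,340:430,0].tolist());print(c["img"][98:172,366,0].tolist())
E
```

```text
[34.375 38.375 19.95 ] [[453.23349837  99.12027328]]
[[548.7, 173.8], [606.6, 177.0], [620.9, 120.6], [557.4, 116.0]] [583.38559592 146.84799478]
[194, 158, 133, 129, 126, 117, 99, 71, 59, 55, 60, 57, 60, 56, 59, 69, 96, 123, 135, 131, 105, 89, 87, 86, 87, 87, 79, 65, 56, 49, 56, 64, 77, 86, 97, 109, 121, 126, 120, 104, 93, 91, 91, 90, 90, 91, 97, 103, 101, 93, 88, 86, 90, 88, 85, 85, 86, 78, 64, 53, 43, 38, 45, 55, 67, 82, 96, 108, 127, 140, 146, 154, 162, 184, 207, 219, 220, 219, 216, 215, 216, 217, 216, 212, 212, 212, 215, 218, 218, 220]
[212, 211, 211, 213, 212, 210, 192, 164, 160, 158, 155, 154, 154, 154, 154, 153, 157, 153, 155, 154, 154, 153, 153, 154, 152, 152, 152, 155, 152, 149, 138, 130, 124, 112, 106, 104, 100, 91, 89, 87, 90, 87, 87, 89, 85, 83, 83, 84, 82, 84, 83, 82, 79, 77, 89, 112, 122, 123, 120, 105, 90, 83, 85, 82, 83, 83, 88, 103, 117, 117, 121, 118, 121, 120]
```

```bash
H="python3 -m handwheel"
$H '{"gripper":[1,1,1,1,1,1,1,1],"slide":[[1.2,-0.6,25],[0,0,30],[0,0,30],[0,0,30],[0,0,30],[0,0,25],[0,0,11],[0,0,0]],"yaw":[0,0,0,0,0,0,0,0]}' >/dev/null
python3 d.py 453.4 99 50 94.1
$H '{"gripper":[-0.3,-0.3,-0.3,-0.3,-0.3,-0.3,-0.3,-0.3],"slide":[[0,0,0],[0,0,0],[0,0,0],[0,0,0],[0,0,0],[0,0,0],[0,0,0],[0,0,0]],"yaw":[0,0,0,0,0,0,0,0]}' 30
```

```text
t 11.37 pos [451.7  98.4  48.8] rot [-1.797e+02  5.000e-02  9.402e+01] F [-0.4  0.1  0.2] open 85.4 grip 0.0 q [ 12.  -6. -21.  75.  -0.  98.]
turn rad -0.0013 then slide [ 0.5  1.7 -1.2]
time: 12.03
ee_pos: [0.4541, 0.0996, 0.0533]
tcp_rot: [179.9, -0.0, 94.1]
wrist_force: [-1.0, -0.3, 4.3]
opening: 0.039
grasp_force: 29.5
```

```bash
H="python3 -m handwheel"
$H '{"gripper":[-0.3,-0.3,-0.3,-0.3,-0.3,-0.3,-0.3,-0.3],"slide":[[0,0,-10],[0,0,-20],[0,0,-20],[-15,26,0],[-20,35,0],[-20,35,0],[-19,33,0],[0,0,0]],"yaw":[0,0,0,0,0,0,0,0]}' >/dev/null
$H '{"gripper":[-0.3,-0.3,-0.3],"slide":[[0,0,0],[0,0,0],[0,0,0]],"yaw":[0,0,0]}'
python3 d.py 588.6 34 53 94.1; python3 - <<'E'
from m import *
c=camera("top");meas(c,[("cube",(.597-.017,-.082+.0),.085,'g')]);c=camera("wrist");cv2.imwrite(f"pics/w5.png",c["img"][:,:,::-1])
E
```

```text
time: 12.95
ee_pos: [0.5866, 0.0353, 0.1025]
tcp_rot: [180.0, -0.0, 94.1]
wrist_force: [-0.1, 0.4, -1.3]
opening: 0.0387
grasp_force: 30.7
t 12.95 pos [586.6  35.3 102.5] rot [ 1.7998e+02 -1.0000e-02  9.4130e+01] F [-0.1  0.4 -1.3] open 38.7 grip 30.7 q [ 3.  9.  1. 81.  0. 89.]
turn rad 0.0005 then slide [-1.4  1.9 49.5]
cube ctr [600.7 -38.9] size [ 870.8 1233.3] ang 0.5
```

View pics/w5.png

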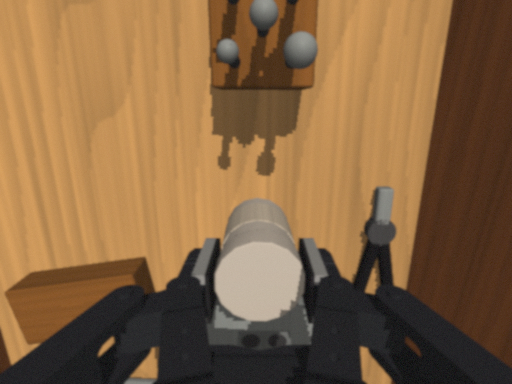

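The jar is upright in the grip at (258,285), in line with the stand at (263,50).

```bash
H="python3 -m handwheel"
$H '{"gripper":[-0.3,-0.3,-0.3,-0.3,-0.3,-0.3,-0.3],"slide":[[-1.4,1.9,10],[0,0,18],[0,0,15],[0,0,3],[0,0,1],[0,0,0],[0,0,0]],"yaw":[0,0,0,0,0,0,0]}'
$H '{"gripper":[-0.3,-0.3,-0.3,-0.3],"slide":[[0,0,1],[0,0,0.7],[0,0,0],[0,0,0]],"yaw":[0,0,0,0]}'
```

```text
time: 13.63
ee_pos: [0.5894, 0.0337, 0.0555]
tcp_rot: [179.9, 0.0, 94.1]
wrist_force: [0.6, -0.1, -1.6]
opening: 0.0388
grasp_force: 30.8
time: 13.97
ee_pos: [0.5894, 0.0336, 0.0535]
tcp_rot: [180.0, -0.0, 94.1]
wrist_force: [-0.4, -0.5, 1.0]
opening: 0.0391
grasp_force: 30.9
```

```bash
H="python3 -m handwheel"
$H '{"gripper":[0,0.1,0.3,0.5,0.5,0.5,0.5,0.5],"slide":[[0,0,0],[0,0,0],[0,0,0],[0,0,0],[0,0,0],[0,0,-10],[0,0,-25],[0,0,-35]],"yaw":[0,0,0,0,0,0,0,0]}' >/dev/null
$H '{"gripper":[1,1,1,1,1,1,1,1],"slide":[[0,0,-40],[0,0,-40],[-13,-23.6,0],[-13,-23.6,0],[-13,-23.6,0],[-13,-23.6,0],[-13,-23.6,0],[-13,-23.6,0]],"yaw":[0,0,0,0,0,0,0,0]}'>/dev/null
$H '{"gripper":[1,1,1,1,1,1,1],"slide":[[0,0,0],[0,0,0],[0,0,0],[0,0,0],[0,0,0],[0,0,0],[0,0,0]],"yaw":[-0.123,-0.123,-0.123,-0.123,-0.123,-0.123,-0.123]}'>/dev/null
$H '{"gripper":[1,1,1,1,1,1,1,1],"slide":[[0,0,0],[0,0,0],[0,0,0],[0,0,0],[0,0,0],[0,0,0],[0,0,0],[0,0,0]],"yaw":[-0.123,-0.123,-0.123,-0.123,-0.123,-0.123,-0.123,0]}'
python3 - <<'E'
from m import *
c=camera("top");cv2.imwrite("pics/t6.png",cv2.resize(c["img"][:,:,::-1][130:300,70:390],(800,425),interpolation=cv2.INTER_CUBIC));np.savez("t6.npz",**c)
c=camera("wrist");meas(c,[("wood",(.4538,-.054),.045,'w')])
E
python3 d.py 453.8 -53.9 30 192.9
```

```text
time: 16.55
ee_pos: [0.4535, -0.0544, 0.2039]
tcp_rot: [-180.0, 0.0, -166.9]
wrist_force: [0.4, -0.2, 0.4]
opening: 0.0855
grasp_force: 0.0
wood ctr [502.2  -8.1] size [288.9 548.1] ang 4.1
t 16.65 pos [453.5 -54.3 203.7] rot [-1.7999e+02  3.0000e-02 -1.6748e+02] F [ 0.  -0.4  0.6] open 85.2 grip 0.0 q [ -7.  -8.  -6.  92.  -0. -19.]
turn rad -0.0067 then slide [ -0.4   0.4 173.7]
```

View pics/t6.png

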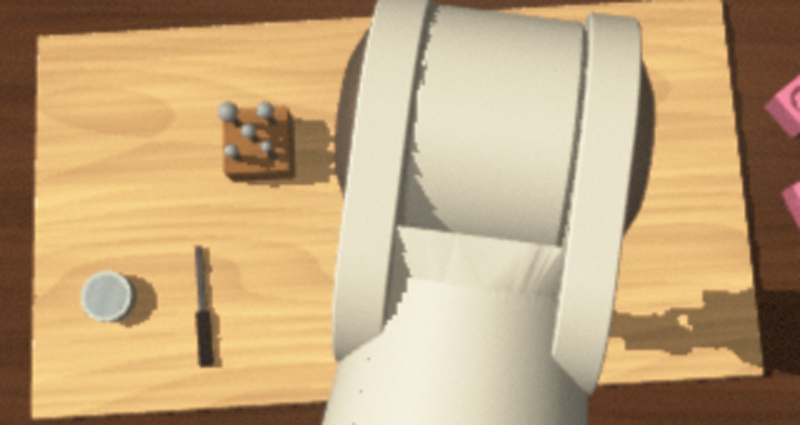

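The arm hides the middle; the stand (257,140), tin (107,297) and file (203,305) are unmoved. Going down on the wood.

```bash
H="python3 -m handwheel"
$H '{"gripper":[1,1,1,1,1,1,1,1],"slide":[[-0.4,0.4,30],[0,0,35],[0,0,35],[0,0,35],[0,0,30],[0,0,17],[0,0,0],[0,0,0]],"yaw":[-0.006,0,0,0,0,0,0,0]}' 
$H '{"gripper":[-0.2,-0.2,-0.2,-0.2,-0.2,-0.2,-0.2,-0.2],"slide":[[0,0,0],[0,0,0],[0,0,0],[0,0,0],[0,0,0],[0,0,0],[0,0,0],[0,0,0]],"yaw":[0,0,0,0,0,0,0,0]}' 50
$H '{"gripper":[-0.2,-0.2,-0.2,-0.2,-0.2,-0.2],"slide":[[0,0,-10],[0,0,-30],[0,0,-30],[0,0,-10],[0,0,0],[0,0,0]],"yaw":[0,0,0,0,0,0]}'
```

```text
time: 17.32
ee_pos: [0.4534, -0.0538, 0.0212]
tcp_rot: [180.0, -0.1, -167.0]
wrist_force: [-0.2, 0.0, 0.6]
opening: 0.0856
grasp_force: 0.0
time: 17.98
ee_pos: [0.4549, -0.054, 0.0228]
tcp_rot: [-179.9, 0.2, -166.9]
wrist_force: [-0.8, -1.2, 6.1]
opening: 0.0488
grasp_force: 52.7
time: 18.48
ee_pos: [0.4541, -0.0539, 0.1013]
tcp_rot: [-180.0, 0.1, -166.9]
wrist_force: [0.1, 0.5, -2.4]
opening: 0.0491
grasp_force: 52.1
```

```bash
H="python3 -m handwheel"
$H '{"gripper":[-0.2,-0.2,-0.2,-0.2],"slide":[[0,0,-10],[0,0,-10],[0,0,0],[0,0,0]],"yaw":[0.075,0.08,0,0]}' >/dev/null; python3 d.py 605.2 -197.4 23 184.1
```

```text
t 18.82 pos [453.5 -53.8 119.9] rot [ 1.7998e+02 -7.0000e-02 -1.7565e+02] F [-0.4 -0.3 -2.2] open 49.1 grip 52.1 q [ -7.  -9. -15.  83.   0. -11.]
turn rad 0.0044 then slide [-141.1 -154.1   96.9]
```

```bash
H="python3 -m handwheel"
$H '{"gripper":[-0.2,-0.2,-0.2,-0.2,-0.2,-0.2,-0.2,-0.2],"slide":[[0,-20,0],[-10,-30,0],[-15,-30,0],[-20,-30,0],[-25,-25,0],[-25,-19,0],[-25,0,0],[-21,0,0]],"yaw":[0.004,0,0,0,0,0,0,0]}' >/dev/null
$H '{"gripper":[-0.2,-0.2,-0.2],"slide":[[0,0,0],[0,0,0],[0,0,0]],"yaw":[0,0,0]}' 
python3 - <<'E'
from m import *
c=camera("scene");cv2.imwrite("pics/s7.png",cv2.resize(c["img"][:,:,::-1][130:270,140:400],(800,430),interpolation=cv2.INTER_CUBIC));np.savez("s7.npz",**c)
E
python3 d.py 605.2 -197.4 23 184.1
```

```text
time: 19.73
ee_pos: [0.6043, -0.1974, 0.1197]
tcp_rot: [180.0, -0.1, -175.9]
wrist_force: [-1.1, -0.1, -0.0]
opening: 0.0489
grasp_force: 52.2
t 19.78 pos [ 604.3 -197.5  120.3] rot [ 1.7997e+02 -8.0000e-02 -1.7595e+02] F [ 0.4  0.3 -1.5] open 49.1 grip 52.2 q [-18.  16.  11.  85.  -0. -22.]
turn rad -0.0008 then slide [-0.9  0.  97.3]
```

View pics/s7.png

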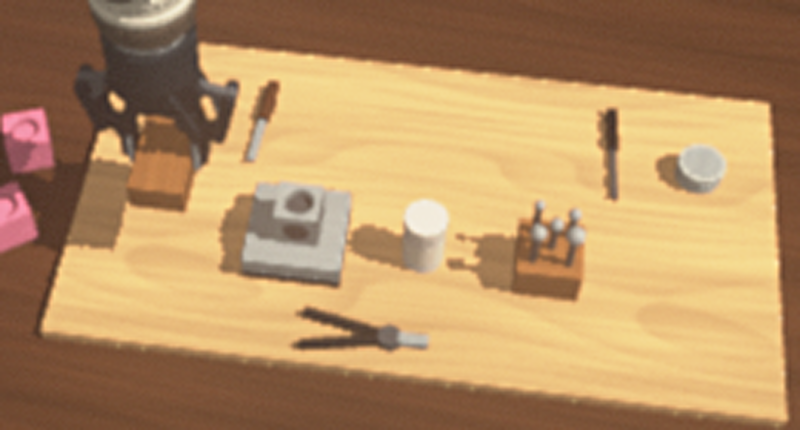

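The wood is held at (165,165); the jar (425,235) stands between the bench block (298,230) and the stand (550,260). Lowering.

```bash
H="python3 -m handwheel"
$H '{"gripper":[-0.2,-0.2,-0.2,-0.2,-0.2,-0.2,-0.2],"slide":[[-0.9,0,20],[0,0,30],[0,0,30],[0,0,13],[0,0,2],[0,0,0],[0,0,0]],"yaw":[0,0,0,0,0,0,0]}'
$H '{"gripper":[-0.2,-0.2,-0.2,-0.2],"slide":[[0,0,0.8],[0,0,0.5],[0,0,0],[0,0,0]],"yaw":[0,0,0,0]}'
```

```text
time: 20.37
ee_pos: [0.6065, -0.1978, 0.0276]
tcp_rot: [-180.0, 0.1, -176.0]
wrist_force: [0.1, -0.9, -0.8]
opening: 0.0492
grasp_force: 52.5
time: 20.7
ee_pos: [0.6064, -0.1977, 0.0253]
tcp_rot: [-180.0, 0.0, -176.0]
wrist_force: [0.3, 0.2, -0.8]
opening: 0.0489
grasp_force: 52.5
```

```bash
H="python3 -m handwheel"
$H '{"gripper":[-0.2,-0.2,-0.2,-0.2],"slide":[[0,0,0.7],[0,0,0.7],[0,0,0],[0,0,0]],"yaw":[0,0,0,0]}'
$H '{"gripper":[-0.2,-0.2,-0.2,-0.2],"slide":[[0,0,0.6],[0,0,0],[0,0,0],[0,0,0]],"yaw":[0,0,0,0]}'
```

```text
time: 21.03
ee_pos: [0.6061, -0.1976, 0.0232]
tcp_rot: [180.0, -0.0, -176.0]
wrist_force: [0.2, -0.5, -2.0]
opening: 0.0491
grasp_force: 52.5
time: 21.37
ee_pos: [0.6062, -0.1976, 0.0229]
tcp_rot: [-180.0, 0.0, -176.0]
wrist_force: [0.1, -0.1, -0.4]
opening: 0.0492
grasp_force: 52.6
```

```bash
H="python3 -m handwheel"
$H '{"gripper":[-0.2,0.1,0.3,0.5,0.6,0.6,0.6,0.6],"slide":[[0,0,0.6],[0,0,0],[0,0,0],[0,0,0],[0,0,0],[0,0,-10],[0,0,-25],[0,0,-35]],"yaw":[0,0,0,0,0,0,0,0]}'
$H '{"gripper":[1,1,1,1,1,1,1,1],"slide":[[0,0,-40],[0,0,-40],[0,0,-28],[8.8,32.4,0],[8.8,32.4,0],[8.8,32.4,0],[8.8,32.4,0],[8.8,32.4,0]],"yaw":[0,0,0,0,0,0,0,0]}' >/dev/null
$H '{"gripper":[1,1,1,1,1,1,1,1],"slide":[[8.8,32.4,0],[8.8,32.4,0],[8.8,32.4,0],[8.8,32.4,0],[8.8,32.4,0],[8.8,32.4,0],[8.8,32.4,0],[8.8,32.4,0]],"yaw":[0,0,0,0,0,0,0,0]}'>/dev/null
$H '{"gripper":[1,1,1,1,1],"slide":[[8.8,32.4,0],[8.8,32.4,0],[0,0,0],[0,0,0],[0,0,0]],"yaw":[0,0,0,0,0]}'
python3 - <<'E'
from m import *
c=camera("top");cv2.imwrite("pics/t8.png",cv2.resize(c["img"][:,:,::-1][130:300,70:390],(800,425),interpolation=cv2.INTER_CUBIC));np.savez("t8.npz",**c)
meas(c,[("wood",(.607,-.196),.045,'w'),("jar",(.588,.034),.079,'g'),("cube",(.58,-.083),.085,'g')])
c=camera("wrist");np.savez("w8.npz",**c);meas(c,[("tin",(.440,.278),.037,'g')],120)
E
python3 d.py 440.3 278 25 184.1
```

```text
time: 22.03
ee_pos: [0.6045, -0.1971, 0.0905]
tcp_rot: [179.9, -0.3, -176.0]
wrist_force: [0.8, -0.1, 0.2]
opening: 0.0684
grasp_force: 0.0
time: 23.78
ee_pos: [0.4406, 0.2779, 0.2007]
tcp_rot: [-180.0, 0.0, -176.0]
wrist_force: [-0.5, -0.4, -0.1]
opening: 0.0856
grasp_force: 0.0
wood ctr [ 604.9 -195.5] size [99.6 53.9] ang 4.0
jar ctr [588.4  33.3] size [40.7 39.4] ang 19.7
cube ctr [588.1 -81.3] size [85.3 86.1] ang 4.0
tin ctr [438.4 277.2] size [44.7 44.6] ang 3.9
t 23.88 pos [441.  277.2 200.6] rot [-1.8000e+02  2.0000e-02 -1.7607e+02] F [0.7 0.4 0.5] open 85.5 grip 0.0 q [32.  0.  2. 91. -0. 28.]
turn rad -0.003 then slide [  0.7   0.8 175.6]
```

View pics/t8.png

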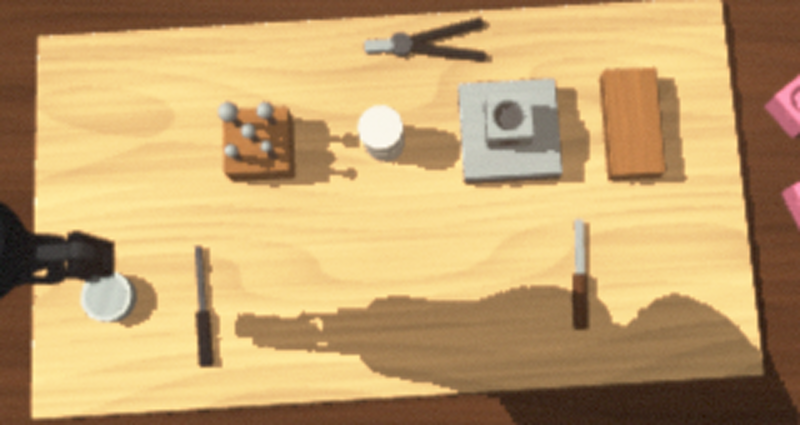

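The picture shows the wood at (632,123) parallel to the bench block at (510,130), the jar at (381,130), and the tin (107,297) under the gripper. Gap and spacing fit. Going down on the tin.

```bash
H="python3 -m handwheel"
$H '{"gripper":[1,1,1,1,1,1,1,1],"slide":[[1,0.5,30],[0,0,35],[0,0,35],[0,0,35],[0,0,30],[0,0,15],[0,0,5],[0,0,0]],"yaw":[0,0,0,0,0,0,0,0]}' 
$H '{"gripper":[-0.1,-0.1,-0.1,-0.1,-0.1,-0.1,-0.1,-0.1],"slide":[[0,0,0],[0,0,0],[0,0,0],[0,0,0],[0,0,0],[0,0,0],[0,0,0],[0,0,0]],"yaw":[0,0,0,0,0,0,0,0]}' 30
```

```text
time: 24.55
ee_pos: [0.4394, 0.2772, 0.0143]
tcp_rot: [-179.9, -0.1, -176.1]
wrist_force: [0.7, 0.0, -0.4]
opening: 0.0856
grasp_force: 0.0
time: 25.22
ee_pos: [0.4405, 0.2788, 0.0169]
tcp_rot: [180.0, 0.1, -176.0]
wrist_force: [-0.6, -1.6, 6.1]
opening: 0.045
grasp_force: 29.9
```

```bash
H="python3 -m handwheel"
$H '{"gripper":[-0.1,-0.1,-0.1,-0.1,-0.1,-0.1,-0.1],"slide":[[0,0,-10],[0,0,-25],[0,0,-35],[0,0,-35],[0,0,-25],[0,0,0],[0,0,0]],"yaw":[0,0,0,0,0,0,0]}'
python3 d.py 605.3 -197 46.5 184.1
```

```text
time: 25.8
ee_pos: [0.4404, 0.279, 0.1477]
tcp_rot: [179.9, 0.2, -176.0]
wrist_force: [0.3, 0.8, -1.5]
opening: 0.0443
grasp_force: 30.8
t 25.8 pos [440.4 279.  147.7] rot [ 179.89    0.2  -176.  ] F [ 0.3  0.8 -1.5] open 44.3 grip 30.8 q [32. -0. -4. 85.  0. 28.]
turn rad -0.0017 then slide [-130.4 -486.6  101.2]
```

```bash
H="python3 -m handwheel"
$H '{"gripper":[-0.1,-0.1,-0.1,-0.1,-0.1,-0.1,-0.1,-0.1],"slide":[[-4,-15,0],[-6,-25,0],[-8,-30,0],[-8,-30,0],[-8,-30,0],[-8,-30,0],[-8,-30,0],[-8,-30,0]],"yaw":[0,0,0,0,0,0,0,0]}' >/dev/null
$H '{"gripper":[-0.1,-0.1,-0.1,-0.1,-0.1,-0.1,-0.1,-0.1],"slide":[[-8,-30,0],[-8,-30,0],[-8,-30,0],[-8,-30,0],[-8,-30,0],[-8,-30,0],[-8,-30,0],[-8,-25,0]],"yaw":[0,0,0,0,0,0,0,0]}' >/dev/null
$H '{"gripper":[-0.1,-0.1,-0.1,-0.1,-0.1],"slide":[[-8,-25,0],[-8,-8,0],[0,0,0],[0,0,0],[0,0,0]],"yaw":[0,0,0,0,0]}' >/dev/null
python3 d.py 605.3 -197 46.5 184.1
python3 - <<'E'
from m import *
c=camera("wrist");cv2.imwrite("pics/w9.png",c["img"][:,:,::-1]);np.savez("w9.npz",**c)
E
```

```text
t 27.55 pos [ 610.6 -198.   144.5] rot [ 1.7996e+02 -8.0000e-02 -1.7598e+02] F [ 0.4  0.6 -0.4] open 44.8 grip 30.9 q [-18.  17.  14.  87.   0. -22.]
turn rad -0.0015 then slide [ 5.2  1.4 98. ]
```

View pics/w9.png

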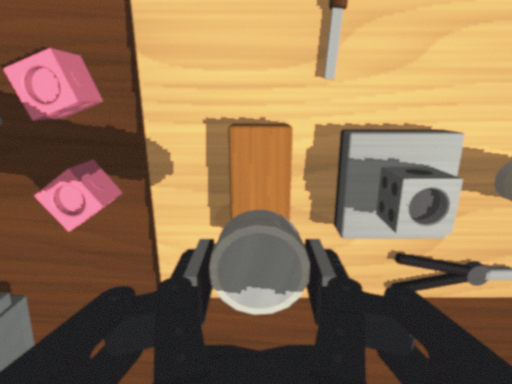

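The tin is held level at (259,262) over the wood (260,170), with the bench block and cube untouched at (400,185).

```bash
H="python3 -m handwheel"
$H '{"gripper":[-0.1,-0.1,-0.1,-0.1,-0.1,-0.1,-0.1],"slide":[[5.2,1.4,0],[0,0,30],[0,0,30],[0,0,25],[0,0,9],[0,0,0],[0,0,0]],"yaw":[0,0,0,0,0,0,0]}'
$H '{"gripper":[-0.1,-0.1,-0.1,-0.1],"slide":[[0,0,0.8],[0,0,0],[0,0,0],[0,0,0]],"yaw":[0,0,0,0]}'
python3 d.py 605.3 -197 46.5 184.1
```

```text
time: 28.18
ee_pos: [0.606, -0.1974, 0.0524]
tcp_rot: [-180.0, 0.0, -176.0]
wrist_force: [-0.2, -0.7, -0.0]
opening: 0.0446
grasp_force: 31.4
time: 28.52
ee_pos: [0.6064, -0.1979, 0.0513]
tcp_rot: [-180.0, 0.1, -176.0]
wrist_force: [-0.3, -0.0, -0.9]
opening: 0.0445
grasp_force: 31.4
t 28.52 pos [ 606.4 -197.9   51.3] rot [-1.7997e+02  7.0000e-02 -1.7601e+02] F [-0.3 -0.  -0.9] open 44.5 grip 31.4 q [-18.  17.   4.  77.  -0. -22.]
turn rad -0.0019 then slide [1.  1.  4.8]
```

```bash
H="python3 -m handwheel"
for i in 1; do
$H '{"gripper":[-0.1,-0.1,-0.1,-0.1],"slide":[[1,0.8,1.5],[0,0,0.7],[0,0,0],[0,0,0]],"yaw":[0,0,0,0]}'
$H '{"gripper":[-0.1,-0.1,-0.1,-0.1],"slide":[[0,0,0.8],[0,0,0],[0,0,0],[0,0,0]],"yaw":[0,0,0,0]}'
done
```

```text
time: 28.85
ee_pos: [0.6048, -0.197, 0.048]
tcp_rot: [180.0, -0.0, -176.0]
wrist_force: [-0.2, 0.5, -1.2]
opening: 0.0445
grasp_force: 31.4
time: 29.18
ee_pos: [0.6049, -0.197, 0.0474]
tcp_rot: [180.0, -0.0, -176.0]
wrist_force: [-0.2, 0.2, -0.7]
opening: 0.0445
grasp_force: 31.4
```

```bash
H="python3 -m handwheel"
$H '{"gripper":[-0.1,-0.1,-0.1,-0.1],"slide":[[0,0,0.5],[0,0,0.5],[0,0,0],[0,0,0]],"yaw":[0,0,0,0]}'
$H '{"gripper":[-0.1,-0.1,-0.1,-0.1],"slide":[[0,0,0.5],[0,0,0],[0,0,0],[0,0,0]],"yaw":[0,0,0,0]}'
```

```text
time: 29.52
ee_pos: [0.605, -0.197, 0.0469]
tcp_rot: [-180.0, 0.0, -176.0]
wrist_force: [-2.4, -0.5, 5.7]
opening: 0.0443
grasp_force: 31.7
time: 29.85
ee_pos: [0.605, -0.197, 0.0469]
tcp_rot: [-180.0, 0.0, -176.0]
wrist_force: [-3.9, 0.4, 8.1]
opening: 0.0444
grasp_force: 32.0
```

Contact. Release, lift, back off and check.

```bash
H="python3 -m handwheel"
$H '{"gripper":[0.0,0.1,0.2,0.4,0.6,0.6,0.6,0.6],"slide":[[0,0,-0.5],[0,0,0],[0,0,0],[0,0,0],[0,0,0],[0,0,-10],[0,0,-25],[0,0,-35]],"yaw":[0,0,0,0,0,0,0,0]}' >/dev/null
$H '{"gripper":[0.6,0.6,0.6,0.6,0.6,0.6,0.6,0.6],"slide":[[0,0,-35],[0,0,-35],[0,0,-30],[25,0,0],[30,0,0],[35,0,0],[35,0,0],[35,0,0]],"yaw":[0,0,0,0,0,0,0,0]}' >/dev/null
$H '{"gripper":[0.6,0.6,0.6,0.6,0.6,0.6],"slide":[[35,0,0],[35,0,0],[35,0,0],[30,0,0],[0,0,0],[0,0,0]],"yaw":[0,0,0,0,0,0]}'
python3 - <<'E'
from m import *
a=camera("top");b=camera("scene")
meas(a,[("tin",(.605,-.197),.067,'g'),("jar",(.588,.034),.079,'g'),("wood",(.645,-.192),.045,'w')])
meas(b,[("tin",(.605,-.197),.067,'g'),("wood",(.645,-.192),.045,'w')])
A=cv2.resize(a["img"][130:300,70:390],(700,372),interpolation=cv2.INTER_CUBIC);B=cv2.resize(b["img"][140:270,140:400],(450,225),interpolation=cv2.INTER_CUBIC)
o=np.zeros((600,700,3),np.uint8);o[:372]=A;o[373:598,:450]=B;cv2.imwrite("pics/f.png",o[:,:,::-1])
E
```

```text
time: 31.68
ee_pos: [0.3099, -0.2178, 0.2177]
tcp_rot: [-179.9, 0.1, -176.1]
wrist_force: [-0.1, -0.7, -0.3]
opening: 0.0686
grasp_force: 0.0
tin ctr [ 604.2 -196.1] size [44.2 45.4] ang 57.4
jar ctr [588.6  33.2] size [39.4 38.9] ang 1.2
wood ctr [ 581.3 -196.8] size [51.1 53.4] ang 4.0
tin ctr [ 604.8 -195. ] size [53.4 45.2] ang 68.1
wood ctr [ 609.5 -196. ] size [110.5  54.5] ang 3.5
```

View pics/f.png

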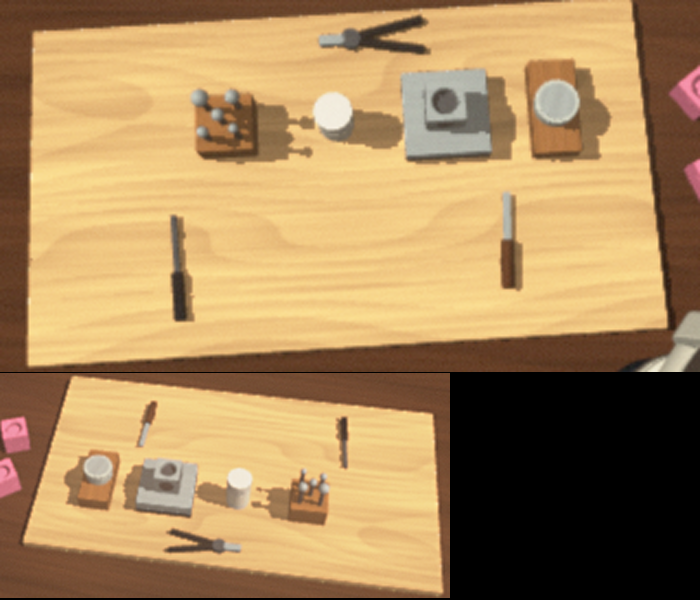

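The tin is flat on the wood's middle at (556,101), the cube square on the bench block (445,105), and the jar midway at (333,116). The bystanders have not moved. Handing in.

```bash
python3 -c "
from workcell import ticket
print(ticket.job_done())"
```

```text
the job is handed in; nothing more can be done
None
```

The bench is laid out as asked and handed in at about 32 s: cube square on the bench block, about 1 mm off centre; jar midway to the punch stand; wooden block on the other side with about a 45 mm gap; tin flat on its middle; scraper, file and pliers untouched. The hand-in call gave no verdict.

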